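# Shut the mahjong tile case and tuck its flap

### The job

Close up the small walnut tile case on the mahjong table: first push the tile that sticks out of its open end in until it is flush with the case, then fold the red flap down flat over the tiles, and push the flap along so that its free edge is tucked well home beneath the brass lip and stays shut when you let go. Only push and press with the fingertips: do not pick up or lift any tile, and leave the other things on the table where they are.

Things in the scene. Friction and masses are not known exactly. Their poses are not given: they have to be found in the camera images.
- case: Walnut tile case fixed to the table, 34 mm high. Origin on the table; spans x -62..70, y -60..60 mm. A 30 mm channel along its y (x -15..15 mm, floor 8 mm up) holds three tiles; open on top and at the -y end, walled at +y (inner face y = 52 mm). Flap hinge on the -x side, brass lip on the +x side: the flap folds over towards +x and is tucked in the +x direction.
- hinge_axis (a point): Centre of the flap's hinge pin, which runs along the case's y axis, 37 mm above the table. The pin rides in slotted brass cheeks, so it (and the flap with it) can slide along the case's x axis; when drawn right back it lies at case x = -50 mm. Axes as the case's.
- pin_slide (a joint): How far hinge pin and flap have slid towards the lip, m: 0 = fully back (start), 0.018 = stop, home. About 4 N of friction keeps it where it is left. At 0 the folded flap's edge is 5 mm short of the lip, at 0.018 it is 13 mm beneath it. Fold the flap flat before sliding it, or its edge lands on top of the lip.
- flap (a joint): Flap angle, rad: 0 = folded flat (a stop), 1.57 = upright, up to 2.2 = leaning back away from the lip. A light spring (0.035 N m/rad, rest angle about 1.75) lifts it to about 1 rad if let go untucked, about 0.4 N at the edge when flat. Once tucked it rises only to the underside of the lip, about 0.06.
- flap_edge (a point): Middle of the free edge of the red flap. The flap is a stiff plate 90 mm wide, 4 mm thick, free edge 86 mm from the hinge axis; x axis points from hinge to edge, z out of the outer face (up when folded flat, when the outer face is 39 mm above the table).
- flap_rib (a point): Middle of the top of the brass push rib on the flap's outer face: 70 mm long parallel to the hinge, 6 mm wide (59 to 65 mm from the hinge axis), standing 6 mm above the face. With the flap flat, a fingertip between hinge and rib can press down on the flap and push the rib towards the lip. Axes as the flap's.
- lip_edge (a point): Middle of the lower front edge of the fixed brass lip, at case x = +41 mm, 43 mm above the table (4 mm above the flat flap's outer face). The lip is 104 mm long along the case's y, 4 mm thick, extends from x = +41 to +70 mm and is open underneath as far as x = +56 mm.
- tile_out_mid (a point): Centre of the loose bone-and-bamboo tile with three red dots that sticks 8 to 14 mm out of the case's open -y end. Lies face up, 27 (case x) x 37 (case y) x 21 mm high, 22 to 40 g; its centre is 18.5 mm above the table. Flush: its outer end level with the case's -y face (y = -60 mm), its centre then at about case y = -41 mm, where the tiles behind stop it.
- tile_mid_mid (a point): Centre of the tile with two green dots, same size, lying in the middle of the channel, loose; the pushed tile may shove it along by up to about 6 mm.
- tile_back_mid (a point): Centre of the tile with one blue dot, same size, lying against the closed +y end of the channel.
- pusher: Walnut tile pusher, a bar 260 x 22 x 23 mm lying on the table, origin under its middle, length along its y. Leave alone.
- ashtray: Cobalt glass ashtray, 110 mm across, 35 mm high, origin under its centre. Leave alone.
- incense: Squat brass incense holder, 72 mm across, 42 mm high, origin under its centre. Leave alone.
- teacup: Small blue teacup, 68 mm across, 50 mm high, origin under its centre. Leave alone.
- row0: One of four tiles standing in a short row beyond the case, 21 x 27 mm and 37 mm high, origin under its centre. Leave alone.
- row1: One of four tiles standing in a short row beyond the case, 21 x 27 mm and 37 mm high, origin under its centre. Leave alone.
- row2: One of four tiles standing in a short row beyond the case, 21 x 27 mm and 37 mm high, origin under its centre. Leave alone.
- row3: One of four tiles standing in a short row beyond the case, 21 x 27 mm and 37 mm high, origin under its centre. Leave alone.

How it is judged:
By the outcome, as a careful person would: the job done as asked, in the order asked, and still so for the second after the job is handed in, with the robot touching nothing.
It also fails if it takes over 54 s, if anything falls off the work surface, if the arm or the gripper's body presses on something with over 40 N, if the wrist force passes 120 N, or if a joint passes its speed limit or range.

### The arm

A 6-joint arm with a two-finger parallel gripper is mounted at the origin on the work surface. World frame = base frame: x ahead of the robot, y to its left, z up, the work surface at z = 0. Lengths are in m, angles in rad, forces in N, time in s.
With the tool pointing down it reaches from about 0.3 to 0.775 m from the base axis. Payload 14.6 kg.
Tool frame: the origin (TCP) lies midway between the tips of the shut fingers; the grasp point (between the pads) lies 19 mm behind it (ctrl.grip_depth is the z of the grasp point in the tool frame, in m); z points along the fingers, y is the line along which they close (so a half turn about z gives the same grasp; the last joint's range is limited). The gripper opens to 94 mm and grips with 3 to 60 N. Pads are 16 mm wide; open, the fingers measure 119 mm over their backs; the gripper's body (75 mm by 177 mm) begins 78 mm behind the grasp point.
Start: joints at [-1.365, 0.3, 1.521, -0, 1.321, -0.067], TCP at [0.148, -0.53, 0.205] pointing down, gripper open.
Joint ranges: [-3.03, 3.03], [-0.79, 2.21], [0.23, 2.52], [-1.04, 4.18], [0, 3.07], [-2.55, 2.55]. Speed limits (rad/s): [2.22, 2.22, 2.57, 3.14, 3.14, 3.14].

### API

Orientations are given as [roll, pitch, yaw] about the fixed x, y, z axes, in that order (R = Rz(yaw) Ry(pitch) Rx(roll)).
In Python, from station import ctrl gives the robot as it stands. The module is installed in compiled form; this text tells all that it offers.
- The arm moves only by the tool carry_out, never from a script. Its argument "commands" is a list of rows, each a list of 3 entries, a list of its own where there are three numbers: the closure, from 0 (fully open) to 1 (shut), then the shift along the tool's x, y, z in mm, then the turn, a rotation vector about the tool's x, y, z in rad. In form: [[gripper, [tx, ty, tz], [wx, wy, wz]], ...]. A call has 1 to 10 rows; each row shifts and turns the commanded pose from where the row before left it, along the tool's axes as they then stand; what a row does not reach is not made up. A row lasts 1/8 s, in which the tool goes at most 62.5 mm and 10.7 degrees, less where a joint would pass 70% of its speed; a pose out of reach is approached as far as the arm can. A call with a gripper value outside its range is refused whole. The fingers move at their own pace and stop on an object; "squeeze" is the grip in N (left out, the last holds). Time passes only in rows, so rows that do not move let the fingers close. It gives the time, the measured TCP pose, the force, the opening and the grip force at its end, in the units of the state.
- ctrl.get_obs(): the state, without advancing time (a new reading comes with each control period).
- ctrl.camera(name): name is "side" or "top" or "wrist"; returns a dict with "img" (480x640x3 uint8, blue, green, red), "camera_matrix" (3x3 intrinsics, pixels), "k1" (the pictures are not rectified: a ray, as slopes to the right and down, at radius r is drawn at 1 + k1 r^2 times it, then the intrinsics apply), "rvec" (rotation vector, rad) and "tvec" (3), from world to camera coordinates, as OpenCV has them. Camera axes: x right, y down, z forward; pixel columns grow to the right and rows downward; lengths in m; the calibration is good to about 2 mm. A picture is of the moment at which its call begins. There is no depth.
- ctrl.hand_in(): hands the job in; it is judged then, once.
Trained networks look in the newest picture that a camera, given by its name, has taken for a name from the list of things; names that differ only in an ending like _2 or _b are one class to them, and where a whole thing is asked for, a point or a joint stands for the part that bears it (a point fixed in the world has none). Each returns a list of dicts, best first, with "score" (0 to 1); they miss things now and then, are a little off and sometimes report something else, mostly with a low value. They report only what shows in the picture. A call takes as long as a camera call.
- ctrl.outline_of(thing, camera): "region" (480x640 bool, what is visible of it).
- ctrl.place_of(thing, camera): "at" ([x, y, z] in m, in world coordinates, good to about 4 mm: a listed point, or the origin of a listed thing).
The state is a dict: "time_s": time; "qpos": joint angles; "joint_vel": joint speeds; "tau": joint torques, N m; "ee_pos": TCP position; "eef_rot": TCP orientation; "force": force on the tool from outside, world axes, zero at the start; "moment": the same for the moment, N m; "grip_width": finger opening in m; "grip_force": force on a finger pad.
Only numpy, scipy, OpenCV 4.12 (cv2) and the standard library are available. Lean on these libraries where they do the work, as an engineer would, in place of code of your own. Each camera call takes 0.05 s, during which the arm holds its last target. There are 200 camera calls.

## Working session

There is one attempt and no reset: what is moved stays moved. The work goes in short steps, Python scripts to look and compute and a tool call to move; the robot and the scene stay as the last step left them, time stands still between calls to the robot, and variables do not carry over. Pictures are saved under pics/ and viewed, at most 10 in all, crops included, and the job is handed in when it is done.

Besides the shell and the picture viewer there is one more tool, called after "Emit:" as a command line: name --argument value ..., lists and objects as JSON in quotes. carry_out: Moves the arm, as the interface text tells. Its arguments: {"type":"object","properties":{"commands":{"type":"array","items":{"type":"array"}},"squeeze":{"type":"number"}},"required":["commands"]}

```bash
mkdir -p pics; cat > h.py <<'E'
from station import ctrl
import numpy as np, cv2
def look(cams=("top","side")):
    out={}
    for c in cams:
        out[c]=ctrl.camera(c)
    return out
def proj(c,P):
    R=cv2.Rodrigues(np.array(c["rvec"],float))[0]
    p=(R@np.atleast_2d(P).T).T+np.array(c["tvec"]).ravel()
    s=p[:,:2]/p[:,2:]; s=s*(1+c["k1"]*(s**2).sum(1,keepdims=True))
    K=np.array(c["camera_matrix"]); return s@K[:2,:2].T+K[:2,2]
def ray(c,uv,z):
    K=np.array(c["camera_matrix"]); d=(np.array(uv,float)-K[:2,2])/[K[0,0],K[1,1]]
    s=d.copy()
    for _ in range(20): s=d/(1+c["k1"]*(s@s))
    R=cv2.Rodrigues(np.array(c["rvec"],float))[0]; o=-R.T@np.array(c["tvec"]).ravel()
    v=R.T@np.r_[s,1]; return o+v*(z-o[2])/v[2]
E
python3 - <<'E'
from h import *
v=look()
for c in v: cv2.imwrite(f"pics/{c}0.png",v[c]["img"])
for t in "case hinge_axis flap_edge flap_rib lip_edge tile_out_mid tile_mid_mid tile_back_mid pusher ashtray incense teacup row0".split():
    for c in v:
        for d in ctrl.place_of(t,c)[:2]: print(t,c,np.round(d["at"],4),round(d["score"],2))
o=ctrl.get_obs();print(o)
E
```

```text
case top [0.5316 0.0659 0.0015] 0.94
case side [0.532  0.0659 0.0029] 0.94
hinge_axis top [0.5039 0.021  0.0358] 0.8
hinge_axis side [0.5021 0.0227 0.0386] 0.62
flap_edge top [0.4909 0.0013 0.1187] 0.6
flap_edge side [ 0.4937 -0.0027  0.1178] 0.55
flap_rib top [0.4916 0.0026 0.0921] 0.68
flap_rib side [0.4924 0.0014 0.0986] 0.57
flap_rib side [0.5495 0.0966 0.0436] 0.45
lip_edge top [ 0.7796 -0.038  -0.001 ] 0.55
lip_edge side [0.548  0.0967 0.0429] 0.68
tile_out_mid top [0.5753 0.0395 0.0208] 0.69
tile_out_mid side [0.5737 0.0389 0.0152] 0.6
tile_mid_mid top [0.5368 0.0591 0.016 ] 0.51
tile_mid_mid side [0.539  0.0603 0.0194] 0.59
tile_back_mid top [0.5006 0.0833 0.0148] 0.75
tile_back_mid side [0.505  0.0818 0.0218] 0.52
pusher top [ 5.708e-01 -4.398e-01  4.000e-04] 0.95
pusher side [ 0.5698 -0.4412  0.0017] 0.58
ashtray top [ 0.6817  0.3857 -0.0009] 0.58
ashtray side [ 6.794e-01  3.918e-01 -4.000e-04] 0.91
incense top [ 0.3245  0.4313 -0.0027] 0.89
incense top [0.7787 0.0219 0.0036] 0.42
incense side [ 0.3243  0.429  -0.0028] 0.72
teacup top [ 7.796e-01 -3.560e-02 -3.000e-04] 0.43
[... 223 characters left out ...]
01 -4.03e-02  5.00e-04] 0.62
{'time_s': 1.4, 'qpos': array([-1.36458800e+00,  2.99885982e-01,  1.52097383e+00, -8.00149099e-06,
        1.32073265e+00, -6.66532539e-02]), 'joint_vel': array([-0.0001999 , -0.00034941,  0.00087631,  0.00110922, -0.00114098,
        0.00187579]), 'tau': array([ 6.30725008e-04, -5.31660104e+01, -3.52912259e+01,  7.09222374e-02,
        2.12037563e-02, -6.88488626e-06]), 'ee_pos': array([ 0.14818393, -0.52965388,  0.20546436]), 'eef_rot': array([-3.14159233e+00,  7.74807024e-06,  2.72863560e-01]), 'force': array([ 0.49541635,  0.88895571, -0.83542642]), 'moment': array([-0.02481127, -0.01170358,  0.02819637]), 'grip_force': 0.0, 'grip_width': 0.09409230715297892}
```

View images.

```bash
python3 - <<'E'
from h import *
from scipy.optimize import least_squares
M={"case":[(.5316,.0659),(.532,.0659),(0,0)],"h":[(.5039,.021),(.5021,.0227),(-.05,0)],"l":[(.548,.0967),(.041,0)]}
pts=[((0,0),(.5318,.0659)),((-.05,0),(.503,.0219)),((.041,0),(.548,.0967)),((0,.0335),(.5028,.0825)),((0,-.052),(.5745,.0392))]
def f(p,ret=0):
    c,s=np.cos(p[2]),np.sin(p[2]);r=[]
    for a,b in pts: r+=[p[0]+c*a[0]-s*a[1]-b[0],p[1]+s*a[0]+c*a[1]-b[1]]
    return np.array(r)
r=least_squares(f,[.53,.066,1.04],loss="soft_l1",f_scale=.003);print(r.x,np.round(r.fun*1e3,1))
x,y,t=r.x
v=look();ims=[]
for c in v:
    im=cv2.resize(v[c]["img"],None,fx=3,fy=3)
    W=lambda P:np.c_[x+np.cos(t)*P[:,0]-np.sin(t)*P[:,1],y+np.sin(t)*P[:,0]+np.cos(t)*P[:,1],P[:,2]]
    def poly(P,col):
        q=proj(v[c],W(np.array(P,float)/1e3))*3+1
        cv2.polylines(im,[q.astype(int)],True,col,1)
        return q
    q=poly([(-62,-60,34),(70,-60,34),(70,60,34),(-62,60,34)],(0,255,0))
    poly([(-62,-60,0),(70,-60,0),(70,60,0),(-62,60,0)],(255,255,0))
    poly([(-15,-60,34),(15,-60,34),(15,52,34),(-15,52,34)],(255,0,255))
    poly([(41,-52,47),(70,-52,47),(70,52,47),(41,52,47)],(0,255,255))
    m=q.mean(0).astype(int);ims.append(im[max(m[1]-300,0):m[1]+300,max(m[0]-200,0):m[0]+200]);print(c,m)
    ims[-1]=cv2.copyMakeBorder(ims[-1],0,600-ims[-1].shape[0],0,400-ims[-1].shape[1],0)
cv2.imwrite("pics/fit.png",np.hstack(ims))
cv2.imwrite("pics/both.png",cv2.resize(np.vstack([v["top"]["img"],v["side"]["img"]]),(400,600)))
E
```

```text
[0.52986121 0.06488303 1.02945341] [-1.9 -1.   1.1  0.1  3.   3.3 -1.6 -0.4 -0.1 -1.1]
top [840 719]
side [1000  820]
```

View pics/fit.png

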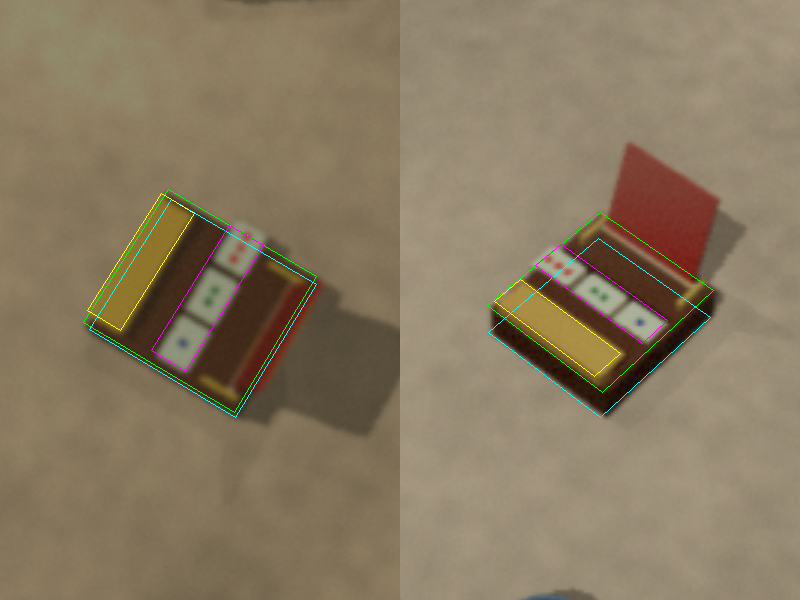

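View pics/both.png

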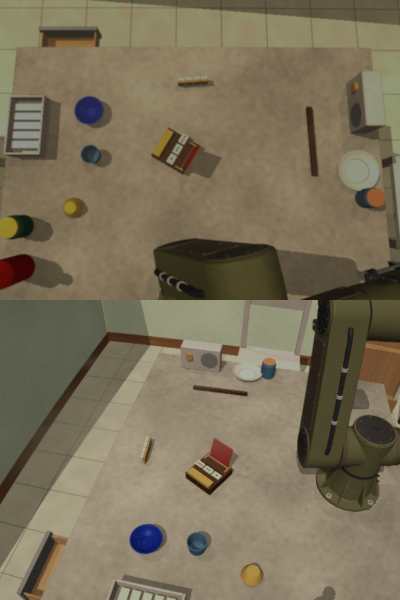

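Top and side views show the case's fitted outline lining up to within about 3 mm. The flap is upright and leaning back slightly, and the tile sticks out at about (240, 235) in the left half of the first picture. Next I turn the tool to the case yaw with the fingers shut.

Emit:
carry_out --commands '[[1,[0,0,0],[0,0,-0.15]],[1,[0,0,0],[0,0,-0.15]],[1,[0,0,0],[0,0,-0.15]],[1,[0,0,0],[0,0,-0.15]],[1,[0,0,0],[0,0,-0.157]],[1,[0,0,0],[0,0,0]]]'

```text
time_s: 2.25
ee_pos: [0.1482, -0.5296, 0.2054]
eef_rot: [-3.142, -0.0, 1.029]
force: [-0.4, -0.1, 0.2]
grip_width: 0.0373
grip_force: 0.0
```

```bash
cat >> h.py <<'E'
C=np.array([.530,.065]); T=1.03
def now():
    from scipy.spatial.transform import Rotation as Ro
    o=ctrl.get_obs(); e=np.array(o["ee_pos"]); c,s=np.cos(T),np.sin(T); d=e[:2]-C
    R=Ro.from_euler("xyz",o["eef_rot"]).as_matrix()
    F=np.array(o["force"])
    print("t %.2f case mm"%o["time_s"],np.round(1e3*np.array([c*d[0]+s*d[1],-s*d[0]+c*d[1],e[2]]),1),"rot",np.round(o["eef_rot"],3),"Fcase",np.round([c*F[0]+s*F[1],-s*F[0]+c*F[1],F[2]],1),"w",o["grip_width"])
    return e,R
def to(x,y,z):
    e,R=now(); c,s=np.cos(T),np.sin(T)
    P=np.array([C[0]+(c*x-s*y)/1e3,C[1]+(s*x+c*y)/1e3,z/1e3])
    print("tool shift mm",np.round(R.T@(P-e)*1e3,1))
E
python3 -c "
from h import *
to(3,-105,120)"
```

```text
t 2.25 case mm [-706.4   21.2  205.4] rot [-3.142 -0.     1.029] Fcase [-0.3  0.3  0.2] w 0.03726790434930727
tool shift mm [709.5 125.4  85.5]
```

Emit:
carry_out --commands '[[1,[50,9,0],[0,0,0]],[1,[50,9,0],[0,0,0]],[1,[50,9,0],[0,0,0]],[1,[50,9,0],[0,0,0]],[1,[50,9,0],[0,0,0]],[1,[50,9,0],[0,0,0]],[1,[50,9,0],[0,0,0]],[1,[50,9,0],[0,0,0]],[1,[50,9,0],[0,0,0]],[1,[50,9,0],[0,0,0]]]'

```text
time_s: 3.5
ee_pos: [0.4838, -0.146, 0.2056]
eef_rot: [3.141, -0.0, 1.025]
force: [0.9, -2.0, -0.3]
grip_width: 0.0008
grip_force: 0.0
```

Emit:
carry_out --commands '[[1,[50,9,0],[0,0,0]],[1,[50,9,0],[0,0,0]],[1,[50,9,20],[0,0,0]],[1,[50,9,30],[0,0,0]],[1,[9,0,35],[0,0,0]],[1,[0,0,30],[0,0,0]],[1,[0,0,0],[0,0,0]],[1,[0,0,0],[0,0,0]]]'

```text
time_s: 4.5
ee_pos: [0.6219, 0.013, 0.092]
eef_rot: [3.14, -0.001, 1.028]
force: [-0.9, 0.1, 0.1]
grip_width: 0.0009
grip_force: 0.0
```

```bash
python3 -c "
from h import *
to(3,-105,6)
v=look()
for c in v: print(c,[(np.round(d['at'],4),round(d['score'],2)) for d in ctrl.place_of('tile_out_mid',c)[:1]])
w=[]
c=v['side'];m=proj(c,[[.55,.05,.04]])[0].astype(int)
cv2.imwrite('pics/s1.png',cv2.resize(c['img'][m[1]-75:m[1]+75,m[0]-100:m[0]+100],None,fx=4,fy=4))
"
```

```text
t 4.50 case mm [   2.8 -105.6   92. ] rot [ 3.140e+00 -1.000e-03  1.028e+00] Fcase [-0.4  0.8  0.1] w 0.0009354983738741466
tool shift mm [ 0.1 -0.7 86. ]
top [(array([ 0.5685, -0.4376,  0.0008]), 0.23)]
side [(array([0.5771, 0.0384, 0.0166]), 0.5)]
```

View pics/s1.png

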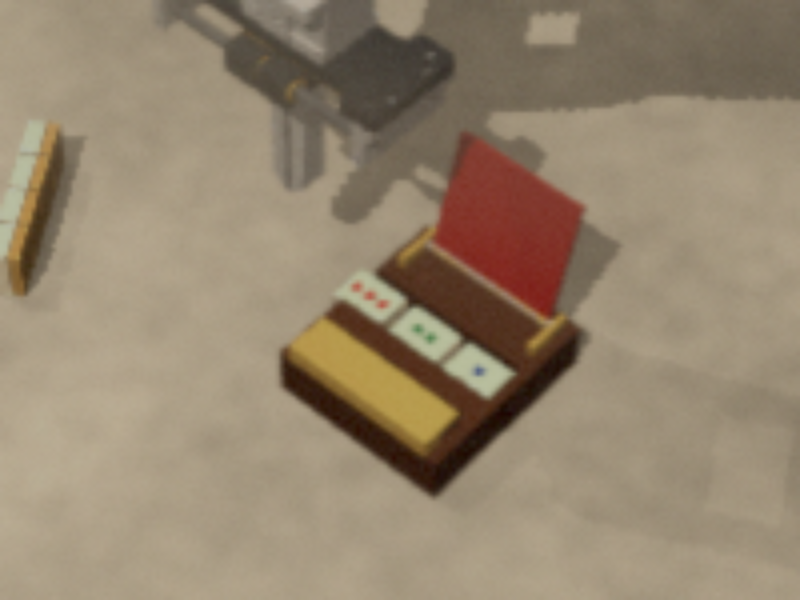

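Side view: the gripper is clear beyond the tile, with its body running along the case's y. The red-dot tile at (370, 290) sticks out and the flap is upright. Next I descend.

Emit:
carry_out --commands '[[1,[2,0,30],[0,0,0]],[1,[0,0,30],[0,0,0]],[1,[0,0,20],[0,0,0]],[1,[0,0,6],[0,0,0]],[1,[0,-6,0],[0,0,0]],[1,[0,-6,0],[0,0,0]],[1,[0,-3,0],[0,0,0]],[1,[0,0,0],[0,0,0]]]'

```text
time_s: 5.7
ee_pos: [0.6096, 0.0228, 0.005]
eef_rot: [3.141, -0.0, 1.03]
force: [0.3, -0.0, 0.3]
grip_width: 0.0005
grip_force: 0.0
```

Emit:
carry_out --commands '[[1,[0,-3,0],[0,0,0]],[1,[0,-3,0],[0,0,0]],[1,[0,-2,0],[0,0,0]],[1,[0,-2,0],[0,0,0]],[1,[0,-2,0],[0,0,0]],[1,[0,0,0],[0,0,0]]]'

```text
time_s: 6.45
ee_pos: [0.5991, 0.0289, 0.0045]
eef_rot: [-3.142, -0.0, 1.03]
force: [0.4, 0.3, 0.0]
grip_width: 0.0003
grip_force: 0.0
```

```bash
python3 -c "
from h import *
to(5,-72,6)"
```

```text
t 6.45 case mm [  4.7 -77.8   4.5] rot [-3.142 -0.     1.03 ] Fcase [ 0.5 -0.2  0. ] w 0.00033372541117451685
tool shift mm [ 0.3 -5.8 -1.5]
```

Emit:
carry_out --commands '[[1,[0,-1.5,0],[0,0,0]],[1,[0,-1.5,0],[0,0,0]],[1,[0,0,0],[0,0,0]]]'

```text
time_s: 6.82
ee_pos: [0.5965, 0.0304, 0.0044]
eef_rot: [-3.142, -0.0, 1.03]
force: [0.3, -0.7, -0.5]
grip_width: 0.0007
grip_force: 0.0
```

Emit:
carry_out --commands '[[1,[0,-1,0],[0,0,0]],[1,[0,-1,0],[0,0,0]],[1,[0,0,0],[0,0,0]]]'

```text
time_s: 7.2
ee_pos: [0.5949, 0.0314, 0.0045]
eef_rot: [-3.142, 0.0, 1.03]
force: [-0.4, -0.1, 0.1]
grip_width: 0.0007
grip_force: 0.0
```

```bash
python3 -c "
from h import *
now()
v=look()
print([(np.round(d['at'],4),round(d['score'],2)) for d in ctrl.place_of('tile_out_mid','side')[:1]])
c=v['side'];m=proj(c,[[.56,.045,.03]])[0].astype(int)
cv2.imwrite('pics/s2.png',cv2.resize(c['img'][m[1]-45:m[1]+45,m[0]-60:m[0]+60],None,fx=6,fy=6,interpolation=cv2.INTER_CUBIC))
"
```

```text
t 7.20 case mm [  4.6 -72.9   4.5] rot [-3.142  0.     1.03 ] Fcase [-0.3  0.3  0.1] w 0.0007418701579949834
[(array([0.5664, 0.0454, 0.0162]), 0.54)]
```

View pics/s2.png

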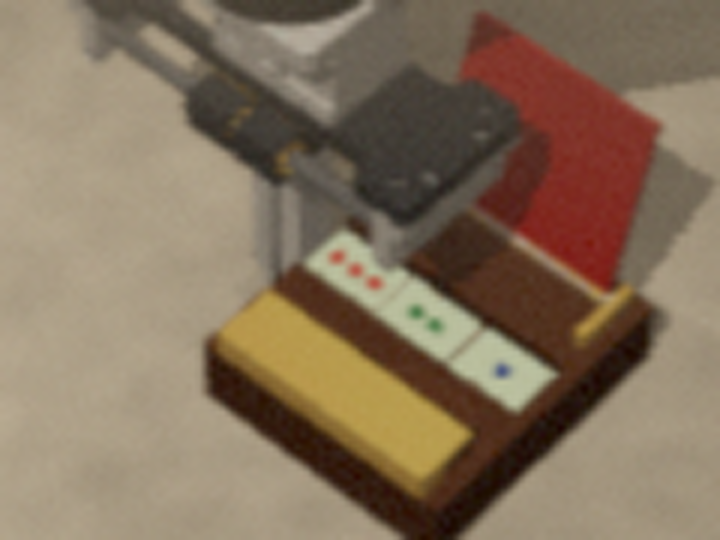

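The red-dot tile at (355, 270) is almost flush and has closed up to the others. I keep going in 1 mm steps until the finger touches the case face.

Emit:
carry_out --commands '[[1,[0,-1,0],[0,0,0]],[1,[0,0,0],[0,0,0]]]'

```text
time_s: 7.6
ee_pos: [0.594, 0.032, 0.0044]
eef_rot: [-3.142, -0.0, 1.03]
force: [0.1, -0.6, -0.1]
grip_width: 0.0007
grip_force: 0.0
```

Emit:
carry_out --commands '[[1,[0,-1,0],[0,0,0]],[1,[0,0,0],[0,0,0]]]'

```text
time_s: 7.85
ee_pos: [0.5934, 0.0324, 0.0046]
eef_rot: [3.141, -0.0, 1.03]
force: [2.0, -1.1, -1.4]
grip_width: 0.0007
grip_force: 1.0
```

Emit:
carry_out --commands '[[1,[0,-1,0],[0,0,0]],[1,[0,0,0],[0,0,0]]]'

```text
time_s: 8.1
ee_pos: [0.5934, 0.0326, 0.005]
eef_rot: [3.139, -0.001, 1.03]
force: [6.0, -3.0, -0.1]
grip_width: 0.0004
grip_force: 3.6
```

Emit:
carry_out --commands '[[1,[0,-1,0],[0,0,0]],[1,[0,0,0],[0,0,0]],[1,[0,0,0],[0,0,0]]]'

```text
time_s: 8.48
ee_pos: [0.5935, 0.0328, 0.0054]
eef_rot: [3.137, -0.002, 1.03]
force: [11.4, -5.8, -0.2]
grip_width: 0.0003
grip_force: 6.0
```

Emit:
carry_out --commands '[[1,[0,8,0],[0,0,0]],[1,[0,15,0],[0,0,0]],[1,[0,22,0],[0,0,0]],[1,[0,0,-20],[0,0,0]],[1,[0,0,-50],[0,0,0]],[1,[0,0,-60],[0,0,0]],[1,[0,0,-30],[0,0,0]],[1,[0,0,0],[0,0,0]]]'

```text
time_s: 9.48
ee_pos: [0.6304, 0.0107, 0.1681]
eef_rot: [3.137, -0.002, 1.03]
force: [-0.3, -0.0, -0.9]
grip_width: 0.0008
grip_force: 0.0
```

```bash
python3 -c "
from h import *
to(-95,0,165)
v=look()
for c in v: print([(np.round(d['at'],4),round(d['score'],2)) for d in ctrl.place_of('tile_out_mid',c)[:1]])
I=[]
for k in v:
  c=v[k];m=proj(c,[[.56,.045,.03]])[0].astype(int)
  I.append(cv2.resize(c['img'][m[1]-50:m[1]+50,m[0]-50:m[0]+50],(400,400),interpolation=cv2.INTER_CUBIC))
cv2.imwrite('pics/s3.png',np.hstack(I))
"
```

```text
t 9.47 case mm [   5.2 -114.1  168.1] rot [ 3.137e+00 -2.000e-03  1.030e+00] Fcase [-0.2  0.2 -0.9] w 0.0008176404456519588
tool shift mm [-100.2 -114.1    2.4]
[]
[(array([ 0.7795, -0.0385,  0.0015]), 0.7)]
```

View pics/s3.png

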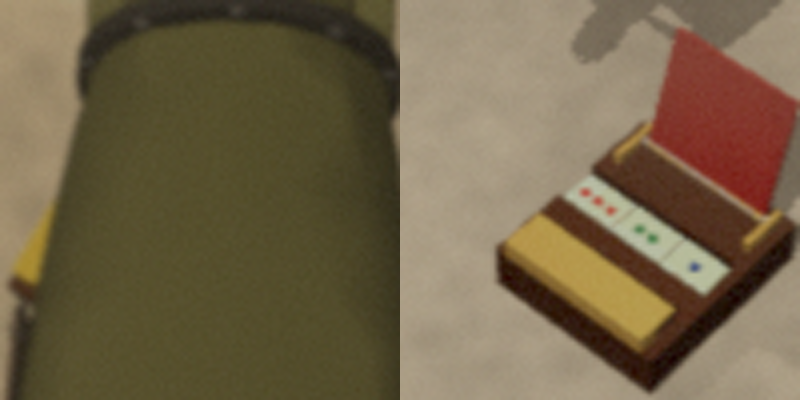

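The right half shows the red-dot tile flush at (595, 195) and all three tiles touching. Next I go behind the flap.

Emit:
carry_out --commands '[[1,[-30,-28,0],[0,0,0]],[1,[-40,-43,0],[0,0,0]],[1,[-40,-43,0],[0,0,0]],[1,[0,0,0],[0,0,0]],[1,[0,0,30],[0,0,0]],[1,[0,0,40],[0,0,0]],[1,[0,0,0],[0,0,0]]]'

```text
time_s: 10.55
ee_pos: [0.4747, -0.025, 0.0921]
eef_rot: [-3.136, 0.002, 1.03]
force: [-0.9, 0.3, -0.0]
grip_width: 0.0007
grip_force: 0.0
```

```bash
python3 -c "
from h import *
to(-70,0,95)"
```

```text
t 10.55 case mm [-105.6    1.1   92.1] rot [-3.136e+00  2.000e-03  1.030e+00] Fcase [-0.2  0.9 -0. ] w 0.0006660294407603808
tool shift mm [35.6  1.1 -3. ]
```

Emit:
carry_out --commands '[[1,[20,1,2],[0,0,0]],[1,[16,0,2],[0,0,0]],[1,[11,0,2],[0,0,0]],[1,[11,0,3],[0,0,0]],[1,[11,0,3],[0,0,0]],[1,[6,0,4],[0,0,0]],[1,[5,0,4],[0,0,0]],[1,[0,0,0],[0,0,0]]]'

```text
time_s: 11.55
ee_pos: [0.5177, 0.0429, 0.0741]
eef_rot: [-3.141, 0.0, 1.03]
force: [0.3, -0.7, -0.1]
grip_width: 0.0008
grip_force: 0.0
```

```bash
python3 -c "
from h import *
now()
v=look(('side',))
for t in ('flap_edge','hinge_axis'):print([(np.round(d['at'],4),round(d['score'],2)) for d in ctrl.place_of(t,'side')[:1]])
c=v['side'];m=proj(c,[[.54,.05,.05]])[0].astype(int)
cv2.imwrite('pics/s4.png',cv2.resize(c['img'][m[1]-60:m[1]+60,m[0]-60:m[0]+60],(500,500),interpolation=cv2.INTER_CUBIC))
"
```

```text
t 11.55 case mm [-25.3  -0.8  74.1] rot [-3.141  0.     1.03 ] Fcase [-0.5 -0.6 -0.1] w 0.0008152521818284369
[(array([0.5364, 0.0693, 0.0942]), 0.57)]
[(array([0.5013, 0.0244, 0.0399]), 0.68)]
```

View pics/s4.png

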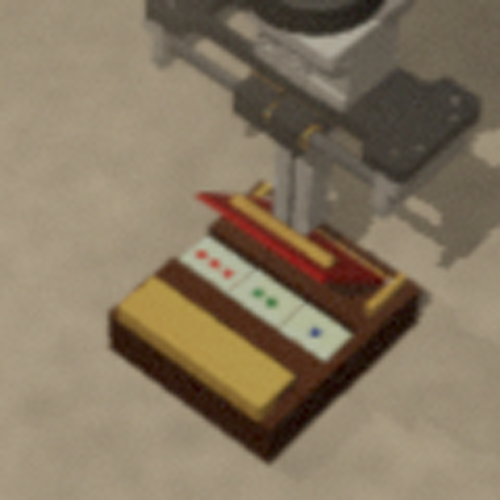

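The flap is folding at about 45° with the finger (300, 205) between hinge and rib (285, 230). I continue along the arc.

Emit:
carry_out --commands '[[1,[4,0,5],[0,0,0]],[1,[4,0,6],[0,0,0]],[1,[3,0,6],[0,0,0]],[1,[2,0,6],[0,0,0]],[1,[1,0,5],[0,0,0]],[1,[1,0,5],[0,0,0]],[1,[0,0,2],[0,0,0]],[1,[0,0,0],[0,0,0]]]'

```text
time_s: 12.7
ee_pos: [0.5254, 0.0556, 0.0394]
eef_rot: [-3.141, 0.0, 1.03]
force: [-0.2, 0.5, 0.5]
grip_width: 0.0006
grip_force: 0.2
```

```bash
python3 -c "
from h import *
now()"
```

```text
t 12.70 case mm [-10.4  -0.9  39.4] rot [-3.141  0.     1.03 ] Fcase [0.4 0.4 0.5] w 0.000595095934064763
```

Emit:
carry_out --commands '[[1,[0,0,1],[0,0,0]],[1,[0,0,0.5],[0,0,0]],[1,[0,0,0],[0,0,0]]]'

```text
time_s: 13.08
ee_pos: [0.5256, 0.0556, 0.0387]
eef_rot: [3.141, -0.0, 1.03]
force: [-3.2, -0.7, 10.1]
grip_width: 0.0006
grip_force: 5.0
```

Emit:
carry_out --commands '[[1,[3,0,0],[0,0,0]],[1,[3,0,0],[0,0,0]],[1,[3,0,0],[0,0,0]],[1,[2,0,0],[0,0,0]],[1,[0,0,0],[0,0,0]]]'

```text
time_s: 13.7
ee_pos: [0.5312, 0.0651, 0.0387]
eef_rot: [3.141, 0.0, 1.03]
force: [-4.3, -0.6, 11.1]
grip_width: 0.0005
grip_force: 5.3
```

```bash
python3 -c "
from h import *
now()"
```

```text
t 13.70 case mm [ 0.6 -1.  38.7] rot [3.141 0.    1.03 ] Fcase [-2.7  3.4 11.1] w 0.0004653702462840803
```

Emit:
carry_out --commands '[[1,[2,0,0],[0,0,0]],[1,[2,0,0],[0,0,0]],[1,[2,0,0],[0,0,0]],[1,[2,0,0],[0,0,0]],[1,[2,0,0],[0,0,0]],[1,[2,0,0],[0,0,0]],[1,[0,0,0],[0,0,0]]]'

```text
time_s: 14.58
ee_pos: [0.5374, 0.0746, 0.0386]
eef_rot: [3.141, 0.001, 1.03]
force: [-4.2, -5.5, 9.7]
grip_width: 0.0007
grip_force: 4.8
```

```bash
python3 -c "
from h import *
now()
v=look(('side',))
for t in ('flap_edge','flap_rib','hinge_axis'):print([(np.round(d['at'],4),round(d['score'],2)) for d in ctrl.place_of(t,'side')[:1]])
c=v['side'];m=proj(c,[[.54,.05,.05]])[0].astype(int)
cv2.imwrite('pics/s5.png',cv2.resize(c['img'][m[1]-60:m[1]+60,m[0]-60:m[0]+60],(500,500),interpolation=cv2.INTER_CUBIC))
"
```

```text
t 14.57 case mm [12.1 -1.4 38.6] rot [3.141e+00 1.000e-03 1.030e+00] Fcase [-6.8  0.8  9.7] w 0.0006901743098374185
[]
[(array([0.5467, 0.0861, 0.0482]), 0.78)]
[(array([0.512 , 0.0363, 0.0359]), 0.89)]
```

View pics/s5.png

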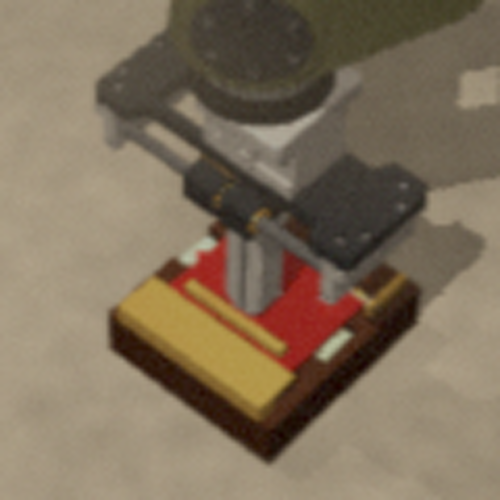

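The flap is flat with its edge under the brass lip; the finger (250, 275) is pushing the rib (235, 315). I push on to the stop.

Emit:
carry_out --commands '[[1,[2,0,0],[0,0,0]],[1,[2,0,0],[0,0,0]],[1,[0,0,0],[0,0,0]]]'

```text
time_s: 15.15
ee_pos: [0.5396, 0.0781, 0.0386]
eef_rot: [3.141, 0.001, 1.03]
force: [-3.1, -5.1, 8.1]
grip_width: 0.0003
grip_force: 4.3
```

Emit:
carry_out --commands '[[1,[1.5,0,0],[0,0,0]],[1,[1.5,0,0],[0,0,0]],[1,[0,0,0],[0,0,0]]]'

```text
time_s: 15.52
ee_pos: [0.5401, 0.079, 0.0383]
eef_rot: [-3.141, 0.005, 1.03]
force: [-9.8, -18.7, 12.6]
grip_width: 0.0002
grip_force: 13.1
```

Emit:
carry_out --commands '[[1,[1,0,0],[0,0,0]],[1,[1,0,0],[0,0,0]],[1,[0,0,0],[0,0,0]]]'

```text
time_s: 15.9
ee_pos: [0.5401, 0.0793, 0.0379]
eef_rot: [-3.14, 0.008, 1.03]
force: [-14.8, -28.7, 14.3]
grip_width: 0.0006
grip_force: 18.4
```

```bash
python3 -c "
from h import *
now()"
```

```text
t 15.90 case mm [17.5 -1.3 37.9] rot [-3.14   0.008  1.03 ] Fcase [-32.3  -2.1  14.3] w 0.0005647141065201665
```

Emit:
carry_out --commands '[[1,[-2,0,-1],[0,0,0]],[1,[-1.5,0,-2],[0,0,0]],[1,[0,0,-4],[0,0,0]],[1,[-1,0,-10],[0,0,0]],[1,[0,0,-40],[0,0,0]],[1,[-20,0,-50],[0,0,0]],[1,[-50,0,-20],[0,0,0]],[1,[-50,0,0],[0,0,0]],[1,[-50,0,0],[0,0,0]],[1,[0,0,0],[0,0,0]]]'

```text
time_s: 17.15
ee_pos: [0.4512, -0.0684, 0.1657]
eef_rot: [3.14, -0.0, 1.027]
force: [1.0, 0.8, -0.8]
grip_width: 0.0003
grip_force: 0.0
```

Emit:
carry_out --commands '[[1,[-50,0,0],[0,0,0]],[1,[-50,0,0],[0,0,0]],[1,[0,0,0],[0,0,0]]]'

```text
time_s: 17.52
ee_pos: [0.4002, -0.1536, 0.1654]
eef_rot: [3.141, -0.0, 1.027]
force: [-0.8, 0.3, -0.3]
grip_width: 0.0005
grip_force: 0.0
```

```bash
python3 -c "
from h import *
now()
v=look()
for k in v:
 for t in ('flap_rib','hinge_axis'):print([(np.round(d['at'],4),round(d['score'],2)) for d in ctrl.place_of(t,k)[:1]])
I=[]
for k in v:
  c=v[k];m=proj(c,[[.54,.06,.04]])[0].astype(int)
  I.append(cv2.resize(c['img'][m[1]-50:m[1]+50,m[0]-50:m[0]+50],(400,400),interpolation=cv2.INTER_CUBIC))
cv2.imwrite('pics/s6.png',np.hstack(I))
"
```

```text
t 17.52 case mm [-254.2   -1.2  165.4] rot [ 3.141 -0.     1.027] Fcase [-0.1  0.9 -0.3] w 0.0005142409286178026
[(array([0.5446, 0.0909, 0.0436]), 0.81)]
[(array([0.5109, 0.0385, 0.0404]), 0.95)]
[(array([0.5447, 0.0886, 0.0503]), 0.95)]
[(array([0.5096, 0.0397, 0.0372]), 0.94)]
```

View pics/s6.png

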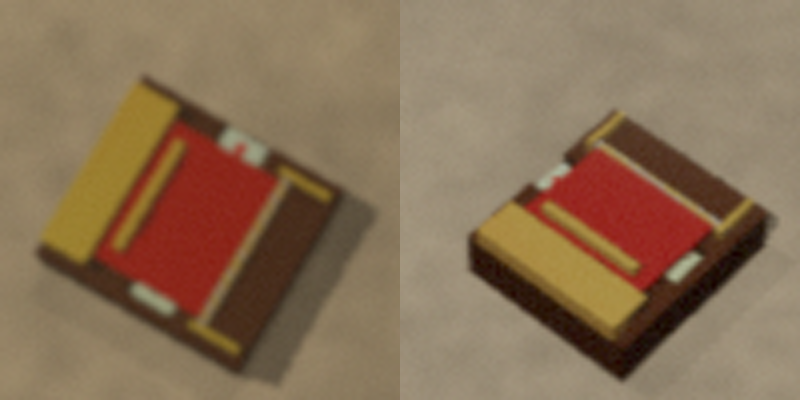

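Both views show the flap shut, its edge under the lip, the tile flush at (245, 145), and the arm clear.

```bash
python3 -c "
from h import *
print(ctrl.hand_in())"
```

```text
the job is handed in; nothing more can be done
None
```

The case is closed and the job handed in at about 17.5 s: the tile is flush, the flap was folded flat and pushed to its stop under the brass lip, and it stayed shut once the arm let go.

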